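# Empty the corks from the pan

## Robot

A 6-joint arm with a two-finger parallel gripper is mounted at the origin on the work surface. World frame = base frame: x ahead of the robot, y to its left, z up, the work surface at z = 0. Lengths are in mm, angles in rad, forces in N, time in s.
With the tool pointing down it reaches from about 275 to 1000 mm from the base axis. Payload 8.4 kg.
Tool frame: the origin (TCP) lies between the finger pads; the fingertips stand r.finger_overhang ahead of it and the grasp point (between the pads) is the TCP (r.finger_overhang is the distance from the TCP to the fingertips, in mm); z points along the fingers, y is the line along which they close (so a half turn about z gives the same grasp; the last joint's range is limited). The gripper opens to 85 mm and grips with 20 to 120 N. Pads are 22 mm wide; open, the fingers measure 114 mm over their backs; the gripper's body (76 mm by 85 mm) begins 54 mm behind the grasp point. The pads swing forward as they close: fully open they stand 13 mm farther back than shut.
Start: joints at [1.129, 0.353, 1.633, -0, 1.155, -0.002], TCP at [266.098, 565.526, 250.281] pointing down, gripper open.
Joint ranges: [-2.63, 2.63], [-0.92, 2.1], [0.06, 2.66], [-1.3, 4.44], [0, 2.69], [-3.02, 3.02]. Speed limits (rad/s): [2.22, 2.22, 2.79, 3.14, 3.14, 3.14].

## Interface

Orientations are given as [roll, pitch, yaw] about the fixed x, y, z axes, in that order (R = Rz(yaw) Ry(pitch) Rx(roll)).
In Python, from rig import r, cams, sign_off gives the robot as it stands.
- The arm moves only by the shell command python3 -m crank 'ROWS' [FORCE]. ROWS is JSON, a list of rows, each a list of 7 numbers: the shift along the tool's x, y, z in m, then the turn, a rotation vector about the tool's x, y, z in rad, then the closure, from 0 (fully open) to 1 (shut). In form: [[dx, dy, dz, ax, ay, az, gripper], ...]. A call has 1 to 5 rows; each row is the pose to reach, as a shift and turn from the pose commanded when the call began, along the tool's axes at that moment; what a row does not reach only later rows make up. A row lasts 1/10 s, in which the tool goes at most 50 mm and 8.59 degrees, less where a joint would pass 70% of its speed; a pose out of reach is approached as far as the arm can. A call with a gripper value outside its range is refused whole. The fingers move at their own pace and stop on an object; FORCE is the grip in N (left out, the last holds). Time passes only in rows, so rows that repeat a pose let the fingers close. It gives the time, the measured TCP pose, the force, the opening and the grip force at its end, in the units of the state.
- r.sense(): the state, without advancing time (a new reading comes with each control period).
- cams.grab_frame(name): name is "scene" or "top"; returns a dict with "image" (480x640x3 uint8, red, green, blue), "fx", "fy", "cx", "cy" (pixels), "position" and "orientation" of the camera in the world. Camera axes: x right, y down, z forward; pixel columns grow to the right and rows downward; lengths in mm; the calibration is good to about 2 mm. A picture is of the moment at which its call begins. There is no depth.
- sign_off(): hands the job in; it is judged then, once.
The state is a dict: "clock": time; "qpos": joint angles; "qvel": joint speeds; "joint_efforts": joint torques, N m; "eef_pos": TCP position; "tcp_rot": TCP orientation; "contact_force": force on the tool from outside, world axes, zero at the start; "wrist_torque": the same for the moment, N m; "opening": opening from 0.0 (shut) to 1.0 (fully open); "grasp_force": force on a finger pad.
Only numpy, scipy, OpenCV 4.12 (cv2) and the standard library are available. Lean on these libraries where they do the work, as an engineer would, in place of code of your own. Each camera call takes 0.05 s, during which the arm holds its last target. There are 200 camera calls.

## Task

Lift the small pan off its steel stand by the handle and tip it over the white tray so that all four corks fall into the tray. Then stand the empty pan upright with its whole base on the black round mat, setting it down rather than dropping it, and let go. Leave the other things on the bench where they are.

Things in the scene. Friction and masses are not known exactly. Their poses are not given: they have to be found in the camera images.
- pan: Aluminium pan, holds 4 corks. Round bowl 76 mm across base, 108 mm at rim, 60 mm high, wall 3, floor 4, sides flared 15 degrees. Level dark wooden handle along its own -x: 14 mm wide (y), 20 tall, 51 to 139 mm from the axis; points roughly to the robot at first. 0.2 to 0.3 kg. Origin: centre of underside, z up. Corks roll out when it is tipped well past level, 105 to 120 degrees
- pan_grip (a point): middle of the pan's handle, 98 mm from the pan's axis and 52 mm above its underside (pan frame -98, 0, 52); axes as the pan
- pan_rim (a point): centre of the pan's mouth, 60 mm above the centre of its underside
- stand: dark steel trivet, a round plate 112 mm across on three legs, fixed to the bench, top 45 mm above it; the pan stands on it at the start; origin: centre of its foot on the bench
- tray: white plastic open tray, 180 x 180 mm outside, 50 mm high, 5 mm walls and floor, fixed, on one side of the stand (left or right); origin: centre of its underside, x and y along its sides
- mat: black round rubber mat, 180 mm diameter, 6 mm thick, fixed to the bench on the other side of the stand; origin: centre of its underside
- cork0: tapered jar cork, 22 mm diameter below, 26 mm above, 26 mm tall, 12 g; origin: centre of its narrow end, z towards its wide end; starts in the pan
- cork0_center (a point): middle of cork0
- cork1: tapered jar cork, 22 mm diameter below, 26 mm above, 26 mm tall, 12 g; origin: centre of its narrow end, z towards its wide end; starts in the pan
- cork1_center (a point): middle of cork1
- cork2: tapered jar cork, 22 mm diameter below, 26 mm above, 26 mm tall, 12 g; origin: centre of its narrow end, z towards its wide end; starts in the pan
- cork2_center (a point): middle of cork2
- cork3: tapered jar cork, 22 mm diameter below, 26 mm above, 26 mm tall, 12 g; origin: centre of its narrow end, z towards its wide end; starts in the pan
- cork3_center (a point): middle of cork3
- mouse_guard: galvanized mouse guard strip 200 x 36 x 4 mm, lying on the bench; origin: centre of its underside
- reducer: orange plastic entrance reducer bar 190 x 22 x 22 mm, lying on the bench; origin: centre of its underside
- feeder_lid: dented round tin feeder lid, 150 mm across and 18 mm high, lying rim up; an empty bystander, not the tray; origin: centre of its underside
- vial: amber glass vial with cork stopper, 40 mm diameter, 96 mm tall, standing; origin: centre of its underside
- jar1: full honey jar, 72 mm diameter, 100 mm tall, standing; origin: centre of its underside
- jar2: a second such honey jar, 72 mm diameter, 100 mm tall

How it is judged (in metres and radians):
On the way:
1. the pan is tipped at least 70 degrees with its mouth over the tray (angle between pan's own z axis and vertical above 1.22 rad and horizontal distance between pan_rim and tray below 0.12 m and height (world z) of pan_rim above 0.05 m), for 0.1 s.
At the end, for the whole second after the job is handed in: All four corks lie at rest inside the tray (centres within its outline and less than 55 mm above its underside); the pan stands upright (within 0.1 rad) on the mat, its axis within 55 mm of the mat's centre, released and at rest (x of cork0_center in the frame of tray between -0.09 and 0.09 m and y of cork0_center in the frame of tray between -0.09 and 0.09 m and z of cork0_center in the frame of tray between 0 and 0.055 m and linear speed of each of cork0, cork1, cork2, cork3 below 0.05 m/s and x of cork1_center in the frame of tray between -0.09 and 0.09 m and y of cork1_center in the frame of tray between -0.09 and 0.09 m and z of cork1_center in the frame of tray between 0 and 0.055 m and x of cork2_center in the frame of tray between -0.09 and 0.09 m and y of cork2_center in the frame of tray between -0.09 and 0.09 m and z of cork2_center in the frame of tray between 0 and 0.055 m and x of cork3_center in the frame of tray between -0.09 and 0.09 m and y of cork3_center in the frame of tray between -0.09 and 0.09 m and z of cork3_center in the frame of tray between 0 and 0.055 m and angle between pan's own z axis and vertical below 0.1 rad and horizontal distance between pan and mat below 0.055 m and z of pan in the frame of mat between 0 and 0.012 m and linear speed of pan below 0.03 m/s); the robot touches nothing.
It fails at once if the pan falls: moves faster than 0.7 m/s without the fingers touching it (linear speed of pan above 0.7 m/s and contact force between the fingers and pan below 0.05 N).
It fails at once if a bystander (mouse guard, reducer, feeder lid, vial, jars) is moved more than 40 mm from its place (distance of any of mouse_guard, reducer, feeder_lid, vial, jar1, jar2 from where it was at the start of the episode above 0.04 m).
It fails at once if the vial or a jar is knocked over (angle between any of vial, jar1, jar2's own z axis and vertical above 0.5 rad).
It also fails if it takes over 58 s, if anything falls off the work surface, if the arm or the gripper's body presses on something with over 40 N, if the wrist force passes 120 N, or if a joint passes its speed limit or range.

## Working session

There is one attempt and no reset: what is moved stays moved. The work goes in short steps, Python scripts to look and compute and a shell command to move; the robot and the scene stay as the last step left them, time stands still between calls to the robot, and variables do not carry over. Pictures are saved under pics/ and viewed, at most 10 in all, crops included, and the job is handed in when it is done.

```bash
ls; mkdir -p pics
python3 - <<'E'
from rig import r,cams
import cv2
s=r.sense();print(s, r.finger_overhang)
for n in("scene","top"):
    f=cams.grab_frame(n);cv2.imwrite(f"pics/{n}0.png",f["image"][:,:,::-1]);print(n,{k:v for k,v in f.items() if k!="image"})
E
```

```text
pics
{'clock': 0.0, 'qpos': array([ 1.12856554e+00,  3.53655690e-01,  1.63413156e+00,  2.81749876e-05,
        1.15521404e+00, -2.39174394e-03]), 'qvel': array([ 2.65314353e-05,  1.38145801e-03, -3.62048807e-04,  1.73776159e-04,
        8.12366441e-04, -9.77756474e-05]), 'joint_efforts': array([ 1.57471928e-03, -6.05264854e+01, -3.42063081e+01,  1.49169787e-04,
        9.52118455e-03,  8.25971398e-06]), 'eef_pos': array([265.91499292, 565.10881199, 249.55805991]), 'tcp_rot': array([-3.14018408e+00, -2.91297575e-05,  2.70174219e+00]), 'contact_force': array([-0.86186095,  0.14954767, -0.0602999 ]), 'wrist_torque': array([-0.00923727, -0.00946909,  0.00017606]), 'grasp_force': 0.0, 'opening': 0.9997460450955133} 19.0
scene {'fx': 527.4887356483988, 'fy': 527.4887356483988, 'cx': 310.34486817289724, 'cy': 237.6416079477793, 'position': array([ 944.93515689, -503.71438127, 1079.92235594]), 'orientation': array([-2.59605842e+00, -1.75479294e-03,  5.66706226e-01])}
top {'fx': 536.7022741085489, 'fy': 536.7022741085489, 'cx': 324.5618052037743, 'cy': 231.70869587329815, 'position': array([ 492.00794203,   11.70385083, 1348.49356047]), 'orientation': array([-3.04464667,  0.00812138, -1.59983493])}
```

View pics/scene0.png

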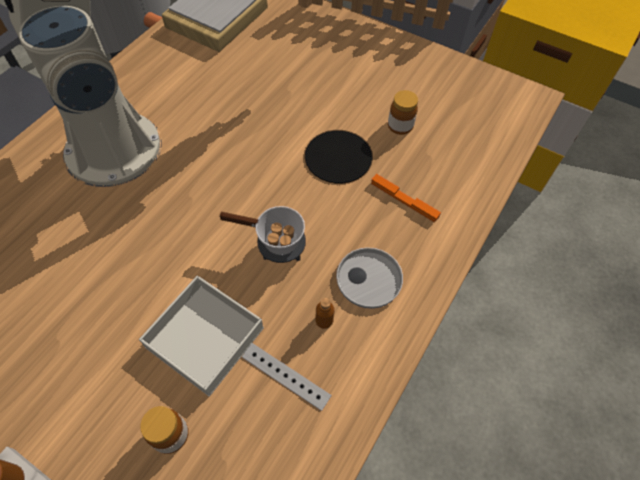

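View pics/top0.png

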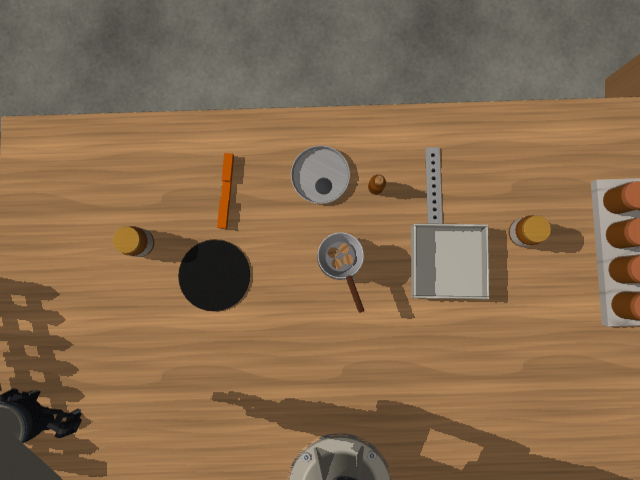

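The scene view shows the pan at (281,232), handle end (222,215), tray (202,335) and mat (338,156). The top view shows the pan at (341,256), handle end (361,310), tray (450,261) and mat (215,275). The tray is on the robot's right (−y) and the mat on its left. Next I measure from both views.

```bash
cat > h.py <<'E'
import numpy as np,cv2
from scipy.spatial.transform import Rotation as R
from rig import r,cams
def ray(f,uv):
    d=np.array([(uv[0]-f["cx"])/f["fx"],(uv[1]-f["cy"])/f["fy"],1.])
    return np.array(f["position"]),R.from_euler("xyz",f["orientation"]).apply(d)
def plane(f,uv,z):
    p,d=ray(f,uv);return p+d*(z-p[2])/d[2]
def tri(fa,ua,fb,ub):
    p,d=ray(fa,ua);q,e=ray(fb,ub)
    s=np.linalg.lstsq(np.c_[d,-e],q-p,rcond=None)[0]
    a,b=p+s[0]*d,q+s[1]*e;return (a+b)/2,np.linalg.norm(a-b)
def blob(mask,roi):
    x0,y0,x1,y1=roi;m=np.zeros(mask.shape,np.uint8);m[y0:y1,x0:x1]=mask[y0:y1,x0:x1]
    c=max(cv2.findContours(m,cv2.RETR_EXTERNAL,cv2.CHAIN_APPROX_NONE)[0],key=cv2.contourArea)
    return c
E
python3 - <<'E'
from h import *
S,T=cams.grab_frame("scene"),cams.grab_frame("top")
roi={'S':dict(pan=(250,200,312,265),han=(212,203,262,235),mat=(295,122,380,190),tray=(135,270,268,398)),
'T':dict(pan=(310,228,372,284),han=(340,276,375,318),mat=(170,230,260,320),tray=(405,217,495,305))}
out={}
for k,f in(('S',S),('T',T)):
    im=f["image"];hsv=cv2.cvtColor(im,cv2.COLOR_RGB2HSV);V=hsv[...,2];Sa=hsv[...,1]
    ms=dict(pan=(Sa<60)&(V>70),han=(V<100)&(Sa>100),mat=(V<40),tray=(Sa<60)&(V>60))
    for n,ro in roi[k].items():
        c=blob(ms[n].astype(np.uint8)*255,ro);h=c[:,0,:].astype(float)
        e=cv2.fitEllipse(c);rc=cv2.minAreaRect(c)
        out[k,n]=dict(e=e,rc=rc,box=cv2.boxPoints(rc),c=h,hull=h)
        print(k,n,cv2.contourArea(c),'ell',np.round(e[0],1),np.round(e[1],1),'box',np.round(cv2.boxPoints(rc),0).tolist())
for n in('pan','mat','han'):
    print(n,tri(S,out['S','','' ][0] if 0 else out['S',n]['e'][0],T,out['T',n]['e'][0]))
# handle ends via principal axis
def ends(c):
    m=c.mean(0);_,_,v=np.linalg.svd(c-m);t=(c-m)@v[0];a,b=m+v[0]*t.min(),m+v[0]*t.max()
    return a,b
a=ends(out['S','han']['c']);b=ends(out['T','han']['c']);a=sorted(a,key=lambda p:p[0]);b=sorted(b,key=lambda p:-p[1])
print(a,b)
for i in(0,1):print('hand end',tri(S,a[i],T,b[i]))
for z in(50,):print('traytop',[plane(T,p,z)[:2].round() for p in out['T','tray']['box']],plane(T,out['T','mat']['e'][0],6).round())
for k,f in(('S',S),('T',T)):
    x0,y0,x1,y1=roi[k]['pan'];cv2.imwrite(f'pics/p{k}.png',cv2.resize(f["image"][y0-20:y1+50,x0-50:x1+20,::-1],None,fx=5,fy=5)[:600,:])
E
```

```text
S pan 1716.0 ell [280.  229.1] [46.4 47.7] box [[248.0, 228.0], [280.0, 195.0], [314.0, 229.0], [281.0, 261.0]]
S han 222.0 ell [237.4 219.1] [ 7.4 44.2] box [[219.0, 219.0], [220.0, 212.0], [257.0, 219.0], [256.0, 227.0]]
S mat 2615.0 ell [338.1 156.6] [51.  65.4] box [[306.0, 131.0], [371.0, 131.0], [371.0, 182.0], [306.0, 182.0]]
S tray 8221.0 ell [205.6 336. ] [ 98.9 118.7] box [[137.0, 341.0], [193.0, 268.0], [291.0, 342.0], [235.0, 416.0]]
T pan 1646.5 ell [340.1 255.3] [45.4 46.2] box [[308.0, 256.0], [340.0, 223.0], [373.0, 256.0], [340.0, 288.0]]
T han 205.5 ell [491.3 375.4] [ 71.1 331.4] box [[343.0, 310.0], [346.0, 275.0], [374.0, 278.0], [371.0, 313.0]]
T mat 3835.5 ell [214.  275.1] [69.2 70.5] box [[179.0, 240.0], [249.0, 240.0], [249.0, 310.0], [179.0, 310.0]]
T tray 5712.0 ell [449.3 260.6] [87.1 90.5] box [[411.0, 217.0], [488.0, 217.0], [488.0, 298.0], [411.0, 298.0]]
pan (array([557.68862896, -16.30402017,  96.2829867 ]), np.float64(0.12209795685330316))
mat (array([522.65883883, 299.10080982,   2.33448618]), np.float64(0.8668816208395334))
han (array([ 453.79299334, -208.84083015,  371.13393013]), np.float64(282.21680619746473))
[array([219.68251816, 215.76342287]), array([256.56718366, 222.40403742])] [array([356.41917836, 311.62491547]), array([360.09390707, 276.54336213])]
hand end (array([422.91786511, -53.2088158 ,  87.82574826]), np.float64(8.561122979025718))
hand end (array([513.34817254, -53.18557866, 132.76441884]), np.float64(18.041200140977367))
traytop [array([ 648., -193.]), array([ 643., -380.]), array([ 447., -368.]), array([ 453., -184.])] [522. 298.   6.]
```

Run:
```python
import cv2,numpy as np
a=cv2.imread('pics/pS.png');b=cv2.imread('pics/pT.png');h=max(a.shape[0],b.shape[0])
p=lambda i:cv2.copyMakeBorder(i,0,h-i.shape[0],0,0,cv2.BORDER_CONSTANT)
c=np.hstack([p(a),p(b)]);print(a.shape,b.shape,c.shape);s=min(800/c.shape[1],600/c.shape[0]);cv2.imwrite('pics/c1.png',cv2.resize(c,None,fx=s,fy=s));print(s*5)
```

```text
(600, 660, 3) (600, 660, 3) (600, 1320, 3)
3.0303030303030303
```

View pics/c1.png

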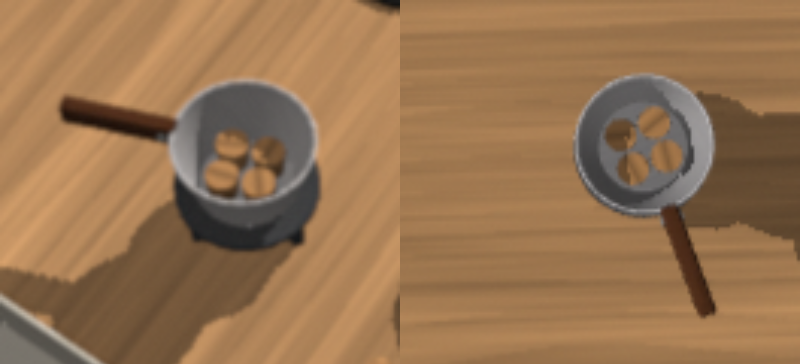

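The crop shows the rim ellipse centre at full-frame (280.5,226.9) in the scene view and (340.9,255.5) in the top view. The handle runs from its tip at (222,215) to (258,222) in the scene view, and from (361,311.6) to (348.8,276.6) in the top view.

Run:
```python
from h import *
S,T=cams.grab_frame("scene"),cams.grab_frame("top")
print('rim',tri(S,(280.5,226.9),T,(340.9,255.5)))
A={};
for k,f,ro in(('S',S,(212,203,262,235)),('T',T,(340,279,375,318))):
    im=f["image"].astype(int);m=((im[...,0]<130)&(im[...,0]>1.75*im[...,1])).astype(np.uint8)*255
    c=blob(m,ro);rc=cv2.minAreaRect(c);print(k,cv2.contourArea(c),rc)
    M=cv2.moments(c);A[k]=(M['m10']/M['m00'],M['m01']/M['m00']);h=c[:,0,:].astype(float)
    print(A[k]); 
    vx,vy,_,_=cv2.fitLine(c,cv2.DIST_L2,0,.01,.01).ravel();t=(h-A[k])@[vx,vy];print(A[k]+np.outer([t.min(),t.max()],[vx,vy]))
print('hand mid',tri(S,A['S'],T,A['T']))
for n,z in(('tip',107),('tip',97)):
    print(plane(T,(361,311.6),z),plane(T,(348.8,276.6),z))
# tray
for f,ro in((S,(135,270,268,398)),(T,(405,217,495,305))):
    hsv=cv2.cvtColor(f["image"],cv2.COLOR_RGB2HSV);m=((hsv[...,1]<60)&(hsv[...,2]>60)).astype(np.uint8)*255
    m=cv2.morphologyEx(m,cv2.MORPH_OPEN,np.ones((15,15)) if 0 else cv2.getStructuringElement(cv2.MORPH_RECT,(31,31)) if f is T else cv2.getStructuringElement(cv2.MORPH_ELLIPSE,(25,25)))
    c=blob(m,ro);rc=cv2.minAreaRect(c);print(rc,[plane(f,p,50)[:2].round() for p in cv2.boxPoints(rc)])
```

```text
rim (array([557.88993961, -16.87936497, 105.66434416]), np.float64(3.2526858013140894))
S 14.5 ((224.4000244140625, 216.70001220703125), (8.497057914733887, 4.472135543823242), 26.56505012512207)
(224.90804597701148, 217.0344827586207)
[[220.72342949 214.4473447 ]
 [228.02411626 218.96099241]]
T 28.5 ((353.1849365234375, 288.9931640625), (20.248119354248047, 4.096439838409424), 69.44395446777344)
(353.7134502923976, 289.5380116959064)
[[349.91327361 279.40766067]
 [357.02498313 298.36575654]]
hand mid (array([464.75384591, -57.06792872, 126.00550165]), np.float64(36.78266082344107))
[426.7839956  -59.78723087 107.        ] [507.42410011 -34.54114536 107.        ]
[426.25862883 -60.36307825  97.        ] [507.5482744  -34.91364022  97.        ]
((203.20816040039062, 333.42938232421875), (94.01739501953125, 92.37118530273438), 37.5685920715332) [array([ 447., -373.]), array([ 437., -180.]), array([ 652., -202.]), array([ 646., -383.])]
((449.5, 260.5), (73.0, 77.0), 90.0) [array([ 631., -192.]), array([ 626., -379.]), array([ 450., -368.]), array([ 455., -184.])]
```

```bash
cat > st.py <<'E'
from h import *
import json
s=r.sense();d=[float(s["clock"])]+[float(v) for k in("qpos","eef_pos","tcp_rot") for v in s[k]]
open("log.jsonl","a").write(json.dumps(d)+"\n");print("q",np.round(s["qpos"],3),"p",s["eef_pos"].round(1),"rot",s["tcp_rot"].round(3),"g",s["grasp_force"],s["opening"].round(3),"F",s["contact_force"].round(1))
E
python3 st.py
python3 -c "
from rig import r,cams;print([a for a in dir(r) if a[0]!='_'])
from h import *
S,T=cams.grab_frame('scene'),cams.grab_frame('top');print(tri(S,(222.5,215),T,(361,311.6)),tri(S,(258,222),T,(348.8,276.6)))"
python3 -m crank '[[-0.03,-0.04,-0.01,0,0,-0.12,0],[-0.06,-0.08,-0.02,0,0,-0.24,0],[-0.09,-0.12,-0.03,0,0,-0.36,0],[-0.12,-0.16,-0.04,0,0,-0.48,0],[-0.15,-0.2,-0.05,0,0,-0.6,0]]' ; python3 st.py
```

```text
['MotionError', 'finger_overhang', 'sense']
(array([428.37016547, -58.38681501, 100.45531881]), np.float64(5.23160420557653)) (array([508.89881343, -33.29049731, 106.0143002 ]), np.float64(3.8962806005469135))
clock: 0.9
eef_pos: [315.6, 323.7, 299.7]
tcp_rot: [3.141, 0.0, -2.976]
contact_force: [1.5, 0.3, 0.4]
opening: 1.002
grasp_force: 0.0Traceback (most recent call last):
  File "st.py", line 4, in <module>
    open("log.jsonl","a").write(json.dumps(d)+"\n");print("q",np.round(s["qpos"],3),"p",s["eef_pos"].round(1),"rot",s["tcp_rot"].round(3),"g",s["grasp_force"],s["opening"].round(3),"F",s["contact_force"].round(1))
                                                                                                                                                               ^^^^^^^^^^^^^^^^^^
AttributeError: 'float' object has no attribute 'round'
Traceback (most recent call last):
  File "st.py", line 4, in <module>
    open("log.jsonl","a").write(json.dumps(d)+"\n");print("q",np.round(s["qpos"],3),"p",s["eef_pos"].round(1),"rot",s["tcp_rot"].round(3),"g",s["grasp_force"],s["opening"].round(3),"F",s["contact_force"].round(1))
                                                                                                                                                               ^^^^^^^^^^^^^^^^^^
AttributeError: 'float' object has no attribute 'round'
```

```bash
sed -i 's/s\["opening"\].round(3)/round(float(s["opening"]),3)/' st.py; python3 st.py; python3 -m crank '[[0,-0.05,0,0,-0.1,-0.05,0],[0,-0.1,0,0,-0.2,-0.1,0],[0,-0.15,0,0,-0.3,-0.15,0],[-0.01,-0.2,0,0,-0.4,-0.15,0],[-0.01,-0.245,0,0,-0.5,-0.15,0]]' >/dev/null; python3 st.py;python3 -m crank '[[0,-0.03,0,0,-0.05,0,0],[0,-0.06,0,0,-0.1,0,0],[0,-0.09,0,0,-0.15,0,0]]' >/dev/null; python3 st.py
cat > kin.py <<'E'
import numpy as np,json
from scipy.optimize import least_squares
from scipy.spatial.transform import Rotation as R
D=np.array([json.loads(l) for l in open("log.jsonl")])
def fk(q,P):
    a1,h1,L2,L3,e,Lt=P
    Ry=lambda t:R.from_euler('y',t);Rz=lambda t:R.from_euler('z',t)
    A=Rz(q[0])*Ry(q[1]);p=Rz(q[0]).apply([a1,0,h1])+A.apply([0,0,L2])
    A=A*Ry(q[2]);p=p+A.apply([e,0,L3]);A=A*Rz(q[3])*Ry(q[4])*Rz(q[5]);return p+A.apply([0,0,Lt]),A
def fit():
    f=lambda P:np.concatenate([fk(d[1:7],P)[0]-d[7:10] for d in D])
    s=least_squares(f,[0,400,450,400,0,250]);return s.x,s.fun
E
python3 -c "
from kin import *
P,res=fit();print(P.round(1),abs(res).max())
for d in D: A=fk(d[1:7],P)[1];B=R.from_euler('xyz',d[10:13]);print((A.inv()*B).as_rotvec().round(3))"
```

```text
q [ 0.795  0.027  1.926 -0.     1.189 -0.942] p [315.6 323.7 299.7] rot [ 3.141  0.    -2.976] g 0.0 1.002 F [1.5 0.3 0.4]
q [ 0.24  -0.392  2.333 -0.     0.711 -1.646] p [363.8  90.7 299.9] rot [-3.101  0.488 -2.816] g 0.0 0.999 F [-0.1  0.4 -0.1]
q [-0.153 -0.398  2.38   0.407  0.629 -2.307] p [386.6  18.2 301.5] rot [-3.105  0.611 -2.813] g 0.0 0.996 F [-0.1  0.8  0.3]
[1.000e-01 3.118e+02 5.715e+02 5.005e+02 7.490e+01 3.275e+02] 1.4709961813140353
[-0.     0.     1.571]
[-0.    -0.     1.571]
[-0.    -0.     1.571]
[-0.    -0.     1.571]
[ 0.    -0.     1.571]
```

```bash
cat > plan.py <<'E'
from kin import *
P,_=fit()
lo=np.array([-2.63,-.92,.06,-1.3,0,-3.02])+.04;hi=np.array([2.63,2.1,2.66,4.44,2.69,3.02])-.04
Z90=R.from_euler('z',np.pi/2)
def ik(p,Ro,q0):
    def f(q):
        x,A=fk(q,P);return np.r_[(x-p)/300,((A*Z90).inv()*Ro).as_rotvec(),1e-4*(q-q0)]
    s=least_squares(f,np.clip(q0,lo+1e-6,hi-1e-6),bounds=(lo,hi),xtol=1e-8,ftol=1e-10);return s.x,np.abs(s.fun[:6]).max()
G=np.array([-98,0,52.])
def tool(pan,Rp,p,flip):
    d=np.array([np.cos(p),0,-np.sin(p)]);y=np.array([0,1.,0])*flip;x=np.cross(y,d)
    return pan+Rp.apply(G),Rp*R.from_matrix(np.c_[x,y,d])
wrist=lambda q:fk(q,P[:5].tolist()+[0])[0]
def chain(poses,q,p,flip,n):
    out=[]
    for pan,Rp in poses:
        q2,e=ik(*tool(pan,Rp,p,flip),q)
        if e>.01 or abs(q2-q).max()>1.2:return None
        q=q2;out.append(q)
    return out
pan0=np.array([557.5,-17,45]);psi0=.316;tray=np.array([541,-281,0.]);mat=np.array([522,299,6.])
def tilt(psi,al,th):
    return R.from_euler('z',psi+al)*R.from_euler('y',th)*R.from_euler('z',-al)
def pourposes(psi,al,zr,th=1.92,n=12,back=30):
    u=np.array([np.cos(psi+al),np.sin(psi+al),0]);out=[]
    Rp0=R.from_euler('z',psi);rim=tray-back*u+[0,0,zr]
    for t in np.linspace(0,th,n):
        Rp=tilt(psi,al,t);out.append((rim-Rp.apply([0,0,60]),Rp))
    return out
def upr(a,pa,b,pb,n):
    return [(a+(b-a)*t,R.from_euler('z',pa+(pb-pa)*t)) for t in np.linspace(0,1,n)]
E
cat > search.py <<'E'
from plan import *
from multiprocessing import Pool
def work(a):
    p,flip,seed=a;res=[]
    pt,Rt=tool(pan0,R.from_euler('z',psi0),p,flip)
    q,e=ik(pt,Rt,np.array(seed,float))
    if e>.005:return res
    for psi in(-.9,-.6,-.3,0,.3,.6):
        for al in np.radians([-120,-90,-60,-30,0,30,60,90,120]):
            zr=150;pp=pourposes(psi,al,zr)
            up=pan0+[0,0,90]
            c=chain(upr(pan0,psi0,up,psi0,3)+upr(up,psi0,pp[0][0],psi,6)+pp,q,p,flip,0)
            if c is None:continue
            c=np.array(c);m=np.minimum(c-lo,hi-c).min();w=min(wrist(x)[2] for x in c);j=abs(np.diff(c,axis=0)).max()
            res.append((round(p,2),flip,seed,psi,round(np.degrees(al)),round(m,2),round(w),round(j,2)))
    return res
A=[(np.radians(p),fl,s) for p in(40,50,60,70) for fl in(1,-1) for s in([-.15,-.4,2.38,.4,.6,-1.7],[-.15,-.4,2.38,.2,.6,1.5],[-.15,-.4,2.38,2.8,.6,1.5],[-.15,-.4,2.38,2.8,.6,-1.5])]
if __name__=="__main__":
    with Pool() as po:r=sum(po.map(work,A,1),[])
    r.sort(key=lambda t:-min(t[5],.4)-min(t[6],150)/300+t[7]*.3)
    print(len(r));[print(x) for x in r[:22]]
E
nproc; time timeout 400 env OMP_NUM_THREADS=1 python3 search.py
```

```text
4
596
(np.float64(1.22), 1, [-0.15, -0.4, 2.38, 0.4, 0.6, -1.7], -0.3, -60, np.float64(0.29), 146, np.float64(0.22))
(np.float64(1.22), 1, [-0.15, -0.4, 2.38, 2.8, 0.6, -1.5], -0.3, -60, np.float64(0.29), 146, np.float64(0.22))
(np.float64(1.22), -1, [-0.15, -0.4, 2.38, 0.4, 0.6, -1.7], -0.3, -60, np.float64(0.29), 146, np.float64(0.22))
(np.float64(1.22), -1, [-0.15, -0.4, 2.38, 0.2, 0.6, 1.5], -0.3, -60, np.float64(0.29), 146, np.float64(0.22))
(np.float64(1.22), -1, [-0.15, -0.4, 2.38, 2.8, 0.6, 1.5], -0.3, -60, np.float64(0.29), 146, np.float64(0.22))
(np.float64(1.22), -1, [-0.15, -0.4, 2.38, 2.8, 0.6, -1.5], -0.3, -60, np.float64(0.29), 146, np.float64(0.22))
(np.float64(1.22), -1, [-0.15, -0.4, 2.38, 0.4, 0.6, -1.7], 0.6, 0, np.float64(0.29), 245, np.float64(0.3))
(np.float64(1.22), -1, [-0.15, -0.4, 2.38, 0.2, 0.6, 1.5], 0.6, 0, np.float64(0.29), 245, np.float64(0.3))
(np.float64(1.22), -1, [-0.15, -0.4, 2.38, 2.8, 0.6, 1.5], 0.6, 0, np.float64(0.29), 245, np.float64(0.3))
(np.float64(1.22), -1, [-0.15, -0.4, 2.38, 2.8, 0.6, -1.5], 0.6, 0, np.float64(0.29), 245, np.float64(0.
[... 658 characters left out ...]
(0.26))
(np.float64(1.22), 1, [-0.15, -0.4, 2.38, 0.4, 0.6, -1.7], 0, -60, np.float64(0.27), 146, np.float64(0.24))
(np.float64(1.22), 1, [-0.15, -0.4, 2.38, 2.8, 0.6, -1.5], 0, -60, np.float64(0.27), 146, np.float64(0.24))
(np.float64(1.22), -1, [-0.15, -0.4, 2.38, 0.4, 0.6, -1.7], 0, -60, np.float64(0.27), 146, np.float64(0.24))
(np.float64(1.22), -1, [-0.15, -0.4, 2.38, 0.2, 0.6, 1.5], 0, -60, np.float64(0.27), 146, np.float64(0.24))
(np.float64(1.22), -1, [-0.15, -0.4, 2.38, 2.8, 0.6, 1.5], 0, -60, np.float64(0.27), 146, np.float64(0.24))
(np.float64(1.22), -1, [-0.15, -0.4, 2.38, 2.8, 0.6, -1.5], 0, -60, np.float64(0.27), 146, np.float64(0.24))
real	0m28.897s
user	1m42.896s
sys	0m0.096s
```

```bash
cat > path.py <<'E'
from plan import *
p=np.radians(70);fl=1;np.set_printoptions(precision=2,suppress=True)
q=np.array(D[-1][1:7]);psi,al=-.3,-np.radians(60)
pp=pourposes(psi,al,150);up=pan0+[0,0,90]
m0=mat+[0,0,100]
for psim in(.6,.3,.9):
    tr=upr(pp[0][0]+[0,0,30],psi,m0,psim,9)+upr(m0,psim,mat,psim,2)
    poses=upr(pan0,psi0,up,psi0,2)+upr(up,psi0,pp[0][0],psi,5)+pp+pp[::-1]
    c=chain(poses,ik(*tool(*poses[0],p,fl),q)[0],p,fl,0)
    if psim==.6:
        for (a,b),x in zip(poses[:19],c): print(x,tool(a,b,p,fl)[0].round(),wrist(x).round())
    c2=chain(tr,c[-1],p,fl,0)
    if c2: print('mat',psim,np.array(c2)[[0,3,6,-2,-1]],min(np.minimum(x-lo,hi-x).min() for x in c2))
E
python3 path.py
```

```text
[-0.23  0.27  2.28  0.57  0.33 -2.63] [464. -47.  97.] [358. -82. 405.]
[-0.23  0.07  2.22  0.33  0.57 -2.37] [464. -47. 187.] [358. -82. 495.]
[-0.23  0.07  2.22  0.33  0.57 -2.37] [464. -47. 187.] [358. -82. 495.]
[-0.31  0.09  2.24  0.32  0.52 -2.29] [455. -91. 176.] [ 344. -110.  483.]
[-0.38  0.11  2.25  0.29  0.48 -2.2 ] [ 448. -135.  164.] [ 336. -136.  472.]
[-0.45  0.14  2.24  0.25  0.43 -2.09] [ 443. -179.  153.] [ 332. -163.  461.]
[-0.52  0.19  2.23  0.19  0.39 -1.95] [ 441. -223.  142.] [ 334. -190.  450.]
[-0.52  0.19  2.23  0.19  0.39 -1.95] [ 441. -223.  142.] [ 334. -190.  450.]
[-0.61  0.21  2.14  0.39  0.61 -2.15] [ 441. -222.  151.] [ 346. -242.  463.]
[-0.69  0.26  2.06  0.47  0.82 -2.23] [ 441. -223.  159.] [ 358. -296.  468.]
[-0.76  0.33  1.97  0.52  1.02 -2.27] [ 441. -225.  168.] [ 370. -350.  462.]
[-0.81  0.41  1.88  0.56  1.2  -2.28] [ 442. -229.  175.] [ 382. -402.  447.]
[-0.85  0.5   1.8   0.6   1.37 -2.27] [ 443. -234.  182.] [ 393. -450.  423.]
[-0.89  0.59  1.72  0.63  1.53 -2.25] [ 445. -240.  188.] [ 403. -494.  391.]
[-0.91  0.69  1.65  0.67  1.6
[... 332 characters left out ...]
.  199.] [ 427. -602.  146.]
mat 0.6 [[-0.52  0.13  2.2   0.16  0.47 -1.92]
 [-0.16  0.04  2.32  0.16  0.44 -1.91]
 [ 0.25  0.08  2.29  0.1   0.42 -1.78]
 [ 0.48  0.17  2.2   0.1   0.43 -1.78]
 [ 0.48  0.39  2.25  0.26  0.16 -1.95]] 0.12115701750132399
mat 0.3 [[-0.52  0.13  2.2   0.16  0.47 -1.92]
 [-0.09  0.04  2.32  0.01  0.43 -1.6 ]
 [ 0.39  0.09  2.29 -0.19  0.44 -1.17]
 [ 0.64  0.18  2.18 -0.26  0.46 -1.02]
 [ 0.64  0.4   2.24 -0.57  0.21 -0.7 ]] 0.17099858583823183
mat 0.9 [[-0.52  0.13  2.2   0.16  0.47 -1.92]
 [-0.23  0.06  2.3   0.28  0.47 -2.19]
 [ 0.12  0.1   2.27  0.35  0.48 -2.33]
 [ 0.33  0.2   2.16  0.38  0.52 -2.45]
 [ 0.33  0.41  2.21  0.69  0.29 -2.78]] 0.19789945526973485
```

```bash
cat > s2.py <<'E'
from plan import *
for pd in(55,62,70,78):
  p=np.radians(pd);q=ik(*tool(pan0,R.from_euler('z',psi0),p,1),np.array([-.15,-.4,2.38,.4,.6,-1.7]))[0]
  for psi in(-.5,-.3,0,.3,.6):
    for ad in(-45,-30,-15,0,20):
        pp=pourposes(psi,np.radians(ad),150,n=9);up=pan0+[0,0,90]
        c=chain(upr(pan0,psi0,up,psi0,2)+upr(up,psi0,pp[0][0],psi,5)+pp,q,p,1,0)
        if c is None:continue
        c=np.array(c);m=np.minimum(c-lo,hi-c).min()
        print(pd,psi,ad,round(m,2),wrist(c[-1]).round(),round(abs(np.diff(c,axis=0)).max(),2),c[-1].round(2))
E
python3 s2.py
```

```text
70 -0.5 -45 0.29 [ 484. -613.  187.] 0.38 [-0.9   1.04  1.35  0.84  2.24 -1.76]
70 -0.5 -30 0.22 [ 615. -604.  218.] 0.34 [-0.78  1.09  1.13  0.67  2.43 -1.54]
70 -0.5 -15 0.06 [ 736. -542.  238.] 0.37 [-0.63  1.13  0.96  0.42  2.59 -1.46]
70 -0.5 0 0.0 [ 823. -435.  247.] 0.39 [-0.49  1.15  0.9   0.03  2.65 -1.54]
70 -0.5 20 0.09 [ 867. -258.  233.] 0.37 [-0.29  1.13  0.99 -0.48  2.56 -1.65]
70 -0.3 -45 0.28 [ 551. -618.  187.] 0.34 [-0.84  1.09  1.22  0.73  2.37 -1.78]
70 -0.3 -30 0.11 [ 677. -583.  218.] 0.37 [-0.71  1.13  1.02  0.52  2.54 -1.63]
70 -0.3 -15 0.0 [ 783. -498.  238.] 0.38 [-0.57  1.16  0.91  0.18  2.65 -1.66]
70 -0.3 0 0.01 [ 850. -377.  245.] 0.36 [-0.42  1.15  0.91 -0.25  2.64 -1.79]
70 -0.3 20 0.19 [ 856. -194.  233.] 0.38 [-0.22  1.09  1.08 -0.64  2.46 -1.76]
70 0 -45 0.1 [ 650. -600.  187.] 0.33 [-0.75  1.16  1.04  0.52  2.55 -1.88]
70 0 -30 0.0 [ 758. -528.  220.] 0.33 [-0.61  1.17  0.92  0.19  2.65 -1.9 ]
70 0 -15 0.0 [ 835. -415.  240.] 0.36 [-0.46  1.16  0.89 -0.24  2.65 -2.03]
70 0 0 0.11 [ 864. -281.  245.] 0.44 [-0.31  1.12  0.98 -0.57  2.54 -2.06]
70 0 
[... 304 characters left out ...]
66]
78 -0.3 -45 0.17 [ 579. -604.  153.] 0.31 [-0.81  1.14  1.17  0.72  2.48 -1.8 ]
78 -0.3 -30 0.01 [ 693. -567.  178.] 0.34 [-0.69  1.18  1.    0.52  2.64 -1.64]
78 -0.3 20 0.09 [ 855. -209.  190.] 0.31 [-0.24  1.15  1.06 -0.69  2.56 -1.78]
78 0 -45 0.0 [ 673. -579.  153.] 0.33 [-0.71  1.21  1.01  0.48  2.65 -1.93]
78 0 0 0.03 [ 861. -281.  199.] 0.29 [-0.32  1.17  0.97 -0.66  2.62 -2.12]
78 0 20 0.27 [ 819. -119.  190.] 0.36 [-0.14  1.08  1.22 -0.87  2.38 -1.86]
78 0.3 -15 0.02 [ 861. -312.  194.] 0.29 [-0.35  1.19  0.94 -0.71  2.63 -2.41]
78 0.3 0 0.15 [ 847. -186.  199.] 0.34 [-0.22  1.12  1.1  -0.87  2.45 -2.23]
78 0.3 20 0.15 [759. -44. 190.] 0.39 [-0.06  1.01  1.4  -1.02  2.19 -1.85]
```

```bash
cat > go.py <<'E'
from plan import *
from rig import r
np.set_printoptions(precision=4,suppress=True)
p70=np.radians(70)
def cur():
    s=r.sense();return s["eef_pos"],R.from_euler('xyz',s["tcp_rot"]),s["qpos"]
def to(tp,tR,base=None,msg=""):
    c=cur();p,A=base if base else c[:2]
    print(msg,"shift",A.inv().apply(tp-p)/1000,"turn",(A.inv()*tR).as_rotvec(),"d",np.linalg.norm(tp-p).round(),"ang",np.degrees((A.inv()*tR).magnitude()).round(1),"q",ik(tp,tR,c[2])[0].round(2))
    return tp,tR
E
python3 - <<'E'
from go import *
t,Rt=tool(pan0,R.from_euler('z',psi0),p70,1)
b=to(t-100*Rt.apply([0,0,1]),Rt,None,'pre')
to(t,Rt,b,'grasp')
E
```

```text
pre shift [ 0.0485 -0.083   0.104 ] turn [-0.0305  0.262   0.0064] d 142.0 ang 15.1 q [-0.28  0.02  2.27  0.35  0.59 -2.43]
grasp shift [0.  0.  0.1] turn [0. 0. 0.] d 100.0 ang 0.0 q [-0.23  0.27  2.28  0.57  0.33 -2.63]
```

```bash
python3 -m crank '[[0.012,-0.021,0.026,-0.008,0.066,0.002,0],[0.024,-0.042,0.052,-0.015,0.131,0.003,0],[0.036,-0.063,0.078,-0.023,0.197,0.005,0],[0.0485,-0.083,0.104,-0.0305,0.262,0.006,0],[0.0485,-0.083,0.104,-0.0305,0.262,0.006,0]]' >/dev/null; python3 st.py
python3 - <<'E'
from go import *
from h import cams,cv2
t,Rt=tool(pan0,R.from_euler('z',psi0),p70,1)
to(t,Rt,None,'grasp')
a=cams.grab_frame("scene")["image"][120:320,140:400];b=cams.grab_frame("top")["image"][180:380,220:480]
cv2.imwrite('pics/pre.png',cv2.resize(np.hstack([a,b])[:,:,::-1],(780,300)))
E
```

```text
q [-0.278  0.017  2.274  0.344  0.596 -2.425] p [432.1 -57.9 186.9] rot [ 3.137  0.339 -2.827] g 0.0 1.004 F [0.1 0.5 0. ]
grasp shift [-0.0021 -0.0005  0.0961] turn [ 0.0039 -0.0098 -0.001 ] d 96.0 ang 0.6 q [-0.23  0.25  2.3   0.56  0.34 -2.62]
```

View pics/pre.png

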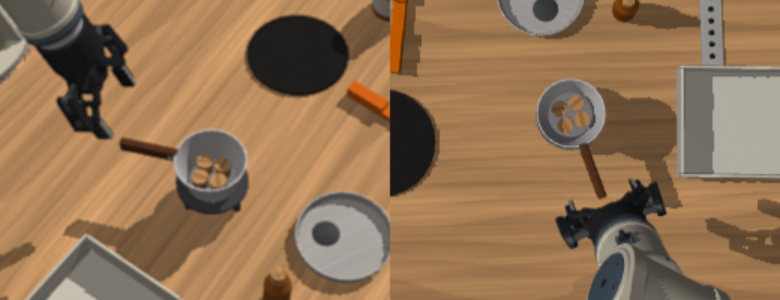

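The image shows the open fingers straddling the handle line, with the handle tip at crop (603,195). Next I advance and close.

```bash
python3 -m crank '[[0,0,0.03,0,0,0,0],[-0.001,0,0.06,0,-0.005,0,0],[-0.001,0,0.085,0,-0.005,0,0],[-0.001,0,0.097,0,-0.005,0,0],[-0.001,0,0.097,0,-0.005,0,0]]' >/dev/null; python3 st.py; python3 -m crank '[[0,0,0,0,0,0,1],[0,0,0,0,0,0,1],[0,0,0,0,0,0,1],[0,0,0,0,0,0,1],[0,0,0,0,0,0,1]]' 80; python3 -m crank '[[0,0,0,0,0,0,1],[0,0,0,0,0,0,1],[0,0,0,0,0,0,1]]' 80; python3 st.py;python3 - <<'E'
from go import *
t,Rt=tool(pan0,R.from_euler('z',psi0),p70,1);to(t,Rt)
to(t+[0,0,80],Rt,None,'lift')
E
```

```text
q [-0.225  0.244  2.301  0.562  0.343 -2.621] p [462.9 -45.   99.2] rot [ 3.139  0.35  -2.824] g 0.0 0.997 F [ 0.  -0.1  0.2]
clock: 3.3
eef_pos: [463.6, -46.1, 99.6]
tcp_rot: [3.141, 0.351, -2.825]
contact_force: [0.9, -4.7, 2.3]
opening: 0.15
grasp_force: 66.3
clock: 3.6
eef_pos: [463.6, -46.1, 99.5]
tcp_rot: [3.14, 0.351, -2.825]
contact_force: [-4.1, -2.1, 7.5]
opening: 0.146
grasp_force: 78.9
q [-0.227  0.245  2.3    0.56   0.343 -2.621] p [463.6 -46.1  99.5] rot [ 3.14   0.351 -2.825] g 78.90387296676636 0.146 F [-4.1 -2.1  7.5]
 shift [ 0.0006 -0.0016  0.0024] turn [0.0014 0.0018 0.0008] d 3.0 ang 0.1 q [-0.23  0.25  2.3   0.56  0.34 -2.62]
lift shift [-0.0269 -0.0015 -0.0727] turn [0.0014 0.0018 0.0008] d 78.0 ang 0.1 q [-0.23  0.08  2.24  0.35  0.55 -2.39]
```

```bash
sed -i 's/G=np.array(\[-98,0,52.\])/G=np.array([-98,0,54.])/' plan.py; python3 -m crank '[[-0.005,0,-0.014,0,0,0,1],[-0.010,0,-0.029,0,0,0,1],[-0.016,0,-0.044,0,0,0,1],[-0.022,0,-0.059,0,0,0,1],[-0.0275,0,-0.075,0,0,0,1]]' >/dev/null;python3 -m crank '[[0,0,0,0,0,0,1],[0,0,0,0,0,0,1]]'>/dev/null; python3 st.py
python3 - <<'E'
from go import *
from h import cams,cv2
pp=pourposes(0,np.radians(20),150)
b=to(*tool(*pp[0],p70,1),None,'to tray')
for i in(2,4,6,8,10,11): b=to(*tool(*pp[i],p70,1),b,'tilt%d'%i)
a=cams.grab_frame("scene")["image"][120:320,140:400];b=cams.grab_frame("top")["image"][180:380,220:480]
cv2.imwrite('pics/lift.png',cv2.resize(np.hstack([a,b])[:,:,::-1],(780,300)))
E
```

```text
q [-0.227  0.076  2.239  0.348  0.552 -2.387] p [463.2 -45.9 178.6] rot [ 3.14   0.35  -2.825] g 78.25104832649231 0.143 F [ 0.  -0.2 -3. ]
to tray shift [ 0.1269 -0.218  -0.0099] turn [0.1103 0.0006 0.2979] d 252.0 ang 18.2 q [-0.77  0.22  2.17  0.47  0.55 -2.72]
tilt2 shift [-0.014   0.0012 -0.0288] turn [ 0.1122  0.328  -0.0408] d 32.0 ang 20.0 q [-0.55  0.23  2.   -0.12  0.83 -2.06]
tilt4 shift [-0.014   0.0012 -0.0288] turn [ 0.1122  0.328  -0.0408] d 32.0 ang 20.0 q [-0.38  0.34  1.82 -0.36  1.2  -1.82]
tilt6 shift [-0.014   0.0012 -0.0288] turn [ 0.1122  0.328  -0.0408] d 32.0 ang 20.0 q [-0.26  0.52  1.63 -0.49  1.56 -1.74]
tilt8 shift [-0.014   0.0012 -0.0288] turn [ 0.1122  0.328  -0.0408] d 32.0 ang 20.0 q [-0.18  0.72  1.46 -0.6   1.87 -1.74]
tilt10 shift [-0.014   0.0012 -0.0288] turn [ 0.1122  0.328  -0.0408] d 32.0 ang 20.0 q [-0.14  0.92  1.31 -0.74  2.15 -1.79]
tilt11 shift [-0.0058  0.0001 -0.015 ] turn [ 0.0561  0.164  -0.0204] d 16.0 ang 10.0 q [-0.12  1.02  1.25 -0.82  2.28 -1.84]
```

View pics/lift.png

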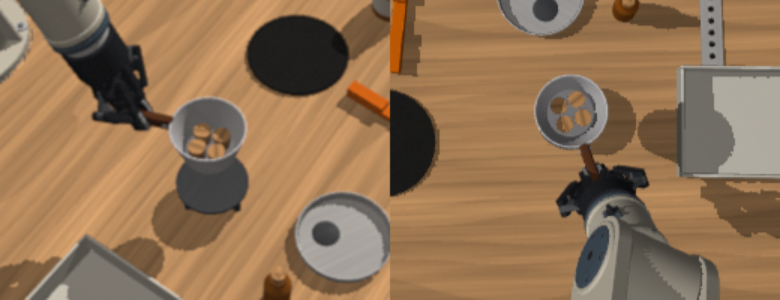

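The pan is lifted level, with its rim at crop (207,133) and all four corks inside. Next I carry it to the tray.

```bash
python3 -m crank '[[0.013,-0.022,-0.001,0.011,0,0.03,1],[0.026,-0.044,-0.002,0.022,0,0.06,1],[0.039,-0.066,-0.003,0.033,0,0.09,1],[0.052,-0.088,-0.004,0.044,0,0.12,1],[0.065,-0.11,-0.005,0.055,0,0.15,1]]' >/dev/null; python3 st.py
python3 - <<'E'
from go import *
pp=pourposes(0,np.radians(20),150)
to(*tool(*pp[0],p70,1),None,'to tray')
E
```

```text
q [-0.525  0.13   2.234  0.431  0.546 -2.596] p [ 437.3 -170.7  159.9] rot [ 3.139  0.348 -2.986] g 78.46833944320679 0.147 F [-0.1  1.  -2.4]
to tray shift [ 0.0439 -0.1157  0.0006] turn [ 0.0558 -0.0009  0.1462] d 124.0 ang 9.0 q [-0.77  0.22  2.17  0.47  0.55 -2.72]
```

```bash
python3 -m crank '[[0.009,-0.023,0,0.011,0,0.03,1],[0.018,-0.046,0,0.022,0,0.06,1],[0.026,-0.069,0,0.033,0,0.09,1],[0.035,-0.093,0,0.044,0,0.12,1],[0.044,-0.116,0,0.055,0,0.146,1]]' >/dev/null;python3 -m crank '[[0,0,0,0,0,0,1],[0,0,0,0,0,0,1]]'>/dev/null; python3 st.py
for i in 1 2; do python3 -m crank '[[-0.003,0,-0.006,0.022,0.066,-0.008,1],[-0.006,0,-0.012,0.045,0.131,-0.016,1],[-0.009,0.001,-0.017,0.067,0.197,-0.024,1],[-0.011,0.001,-0.023,0.09,0.262,-0.033,1],[-0.014,0.001,-0.029,0.112,0.328,-0.041,1]]'>/dev/null; done; python3 st.py
python3 - <<'E'
from go import *
pp=pourposes(0,np.radians(20),150)
to(*tool(*pp[4],p70,1),None,'t4');to(*tool(*pp[6],p70,1),None,'t6')
E
```

```text
q [-0.767  0.22   2.164  0.47   0.553 -2.715] p [ 414.9 -290.8  144.8] rot [ 3.14   0.348 -3.141] g 78.57793807983398 0.15 F [-0.1  1.4 -2.8]
q [-0.378  0.34   1.819 -0.357  1.207 -1.828] p [ 432.2 -284.   206.8] rot [-2.908 -0.313 -3.133] g 78.57199788093567 0.148 F [-0.   0.3 -2.2]
t4 shift [ 0.0001 -0.0006  0.0026] turn [-0.0012 -0.0014  0.0037] d 3.0 ang 0.2 q [-0.38  0.34  1.82 -0.36  1.2  -1.82]
t6 shift [-0.0139  0.0005 -0.0263] turn [ 0.1104  0.3268 -0.0373] d 30.0 ang 19.9 q [-0.26  0.52  1.63 -0.49  1.55 -1.74]
```

```bash
for i in 1 2; do python3 -m crank '[[-0.003,0,-0.006,0.022,0.066,-0.008,1],[-0.006,0,-0.012,0.045,0.131,-0.016,1],[-0.009,0.001,-0.017,0.067,0.197,-0.024,1],[-0.011,0.001,-0.023,0.09,0.262,-0.033,1],[-0.014,0.001,-0.029,0.112,0.328,-0.041,1]]'>/dev/null; done; python3 st.py
python3 - <<'E'
from go import *
from h import cams,cv2
pp=pourposes(0,np.radians(20),150)
to(*tool(*pp[8],p70,1),None,'t8');b=to(*tool(*pp[10],p70,1),None,'t10');to(*tool(*pp[11],p70,1),b,'t11')
a=cams.grab_frame("scene")["image"][220:420,80:340];b=cams.grab_frame("top")["image"][180:380,320:580]
cv2.imwrite('pics/t8.png',cv2.resize(np.hstack([a,b])[:,:,::-1],(780,300)))
E
```

```text
q [-0.182  0.711  1.46  -0.606  1.874 -1.743] p [ 482.2 -266.2  241.8] rot [-2.53  -0.946  2.915] g 78.67806673049927 0.152 F [-0.6 -0.1 -1.9]
t8 shift [-0.0011  0.0002  0.0026] turn [-0.0027  0.0002  0.0033] d 3.0 ang 0.2 q [-0.18  0.71  1.46 -0.6   1.87 -1.74]
t10 shift [-0.0151  0.0012 -0.0263] turn [ 0.109   0.3283 -0.0381] d 30.0 ang 19.9 q [-0.14  0.91  1.32 -0.74  2.15 -1.79]
t11 shift [-0.0058  0.0001 -0.015 ] turn [ 0.0561  0.164  -0.0204] d 16.0 ang 10.0 q [-0.13  1.01  1.26 -0.82  2.27 -1.84]
```

View pics/t8.png

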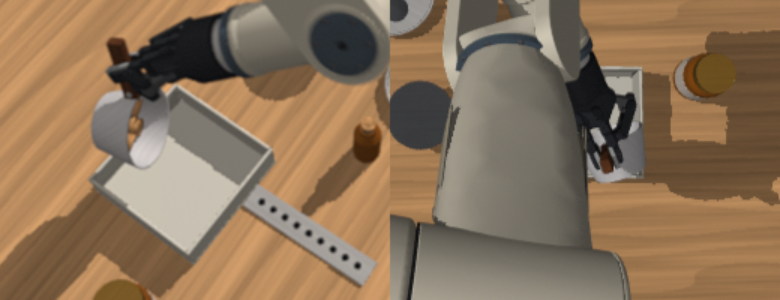

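The image shows the pan at 80°, its mouth over the tray at crop (145,130) and the corks still inside. I keep tipping.

```bash
python3 -m crank '[[-0.003,0,-0.006,0.022,0.066,-0.008,1],[-0.006,0,-0.012,0.045,0.131,-0.016,1],[-0.009,0.001,-0.017,0.067,0.197,-0.024,1],[-0.011,0.001,-0.023,0.09,0.262,-0.033,1],[-0.014,0.001,-0.028,0.112,0.328,-0.041,1]]'>/dev/null; python3 -m crank '[[-0.002,0,-0.004,0.014,0.041,-0.005,1],[-0.003,0,-0.008,0.028,0.082,-0.01,1],[-0.006,0,-0.015,0.056,0.164,-0.02,1],[-0.006,0,-0.015,0.056,0.164,-0.02,1],[-0.006,0,-0.015,0.056,0.164,-0.02,1]]'>/dev/null;python3 -m crank '[[0,0,0,0,0,0,1],[0,0,0,0,0,0,1],[0,0,0,0,0,0,1],[0,0,0,0,0,0,1],[0,0,0,0,0,0,1]]'>/dev/null; python3 st.py
python3 - <<'E'
from go import *
from h import cams,cv2
a=cams.grab_frame("scene")["image"][220:420,80:340];b=cams.grab_frame("top")["image"][180:380,320:580]
cv2.imwrite('pics/t11.png',cv2.resize(np.hstack([a,b])[:,:,::-1],(780,300)))
E
```

```text
q [-0.131  1.007  1.261 -0.829  2.271 -1.844] p [ 526.  -251.8  241.2] rot [-1.516 -1.243  1.987] g 78.878413438797 0.15 F [-0.2 -0.7 -3. ]
```

View pics/t11.png

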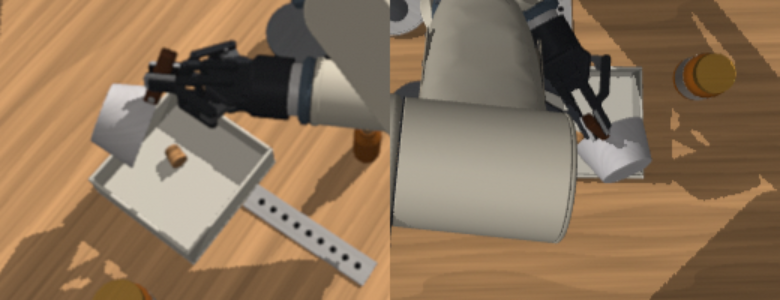

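One cork is visible in the tray at crop (176,155); the pan hides the rest. I tip 10° further, pause, then right the pan and look.

```bash
python3 -m crank '[[-0.003,0,-0.005,0.019,0.055,-0.007,1],[-0.006,0,-0.01,0.037,0.109,-0.014,1],[-0.006,0,-0.015,0.056,0.164,-0.02,1],[-0.006,0,-0.015,0.056,0.164,-0.02,1],[-0.006,0,-0.015,0.056,0.164,-0.02,1]]'>/dev/null;python3 -m crank '[[0,0,0,0,0,0,1],[0,0,0,0,0,0,1],[0,0,0,0,0,0,1],[0,0,0,0,0,0,1],[0,0,0,0,0,0,1]]'>/dev/null; python3 st.py
python3 - <<'E'
from go import *
pp=pourposes(0,np.radians(20),160,th=np.radians(120),n=13)
b=None
for i in(9,6,3,0):
    b=to(*tool(*pp[i],p70,1),b,i)
E
```

```text
q [-0.126  1.1    1.216 -0.93   2.383 -1.907] p [ 540.2 -246.8  235.2] rot [-1.001 -1.211  1.501] g 78.9617908000946 0.147 F [-0.7  0.4 -2.7]
9 shift [0.0094 0.0041 0.0488] turn [-0.1695 -0.4901  0.0608] d 50.0 ang 29.9 q [-0.16  0.8   1.38 -0.67  2.03 -1.77]
6 shift [0.0019 0.0052 0.0474] turn [-0.1683 -0.492   0.0612] d 48.0 ang 30.0 q [-0.26  0.5   1.63 -0.49  1.57 -1.75]
3 shift [0.0019 0.0052 0.0474] turn [-0.1683 -0.492   0.0612] d 48.0 ang 30.0 q [-0.46  0.26  1.91 -0.26  1.04 -1.92]
0 shift [0.0019 0.0052 0.0474] turn [-0.1683 -0.492   0.0612] d 48.0 ang 30.0 q [-0.76  0.2   2.16  0.45  0.57 -2.69]
```

```bash
for i in 1 2; do python3 -m crank '[[0,0.001,0.009,-0.034,-0.098,0.012,1],[0.001,0.002,0.019,-0.067,-0.197,0.024,1],[0.001,0.003,0.028,-0.101,-0.295,0.037,1],[0.002,0.004,0.038,-0.135,-0.394,0.049,1],[0.002,0.005,0.047,-0.168,-0.492,0.061,1]]'>/dev/null; done; python3 st.py
for i in 1 2; do python3 -m crank '[[0,0.001,0.009,-0.034,-0.098,0.012,1],[0.001,0.002,0.019,-0.067,-0.197,0.024,1],[0.001,0.003,0.028,-0.101,-0.295,0.037,1],[0.002,0.004,0.038,-0.135,-0.394,0.049,1],[0.002,0.005,0.047,-0.168,-0.492,0.061,1]]'>/dev/null; done; python3 st.py;  python3 - <<'E'
from go import *
from h import cams,cv2
pp=pourposes(0,np.radians(20),160)
to(*tool(*pp[0],p70,1),None,0)
a=cams.grab_frame("scene")["image"][220:420,80:340];b=cams.grab_frame("top")["image"][180:380,320:580]
cv2.imwrite('pics/up.png',cv2.resize(np.hstack([a,b])[:,:,::-1],(780,300)))
E
```

```text
q [-0.263  0.51   1.634 -0.49   1.552 -1.748] p [ 454.4 -278.4  229.6] rot [-2.766 -0.631  3.083] g 78.71251702308655 0.146 F [-0.5 -0.8 -1.7]
q [-0.761  0.216  2.154  0.44   0.565 -2.685] p [ 415.9 -291.8  148.5] rot [-3.139  0.338 -3.136] g 78.62093210220337 0.146 F [-0.1  1.6 -2.8]
0 shift [-0.0009  0.0006 -0.0056] turn [-0.0012 -0.0106  0.0049] d 6.0 ang 0.7 q [-0.76  0.2   2.16  0.45  0.57 -2.69]
```

View pics/up.png

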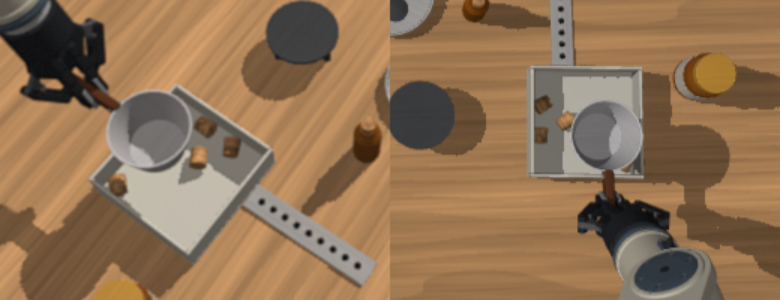

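All four corks lie in the tray (scene crop (204,127), (232,146), (198,157), (118,184)) and the pan is empty. Next I carry it to the mat.

Run:
```python
from go import *
b=to(*tool(np.array([515,-150,135]),R.from_euler('z',.05),p70,1),None,1)
b=to(*tool(np.array([515,0,135]),R.from_euler('z',.1),p70,1),b,2)
b=to(*tool(np.array([520,150,120]),R.from_euler('z',.2),p70,1),b,3)
b=to(*tool(np.array([522,299,60]),R.from_euler('z',.3),p70,1),b,4)
```

```text
1 shift [-0.0168  0.1361 -0.0385] turn [-0.0149 -0.0145 -0.0448] d 142.0 ang 2.8 q [-0.48  0.02  2.27  0.32  0.57 -2.35]
2 shift [-0.0072  0.1449  0.0026] turn [-0.0171  0.     -0.047 ] d 145.0 ang 2.9 q [-0.07 -0.05  2.33  0.12  0.51 -1.83]
3 shift [-0.0141  0.139   0.0211] turn [-0.0342  0.     -0.094 ] d 141.0 ang 5.7 q [ 0.33  0.03  2.3  -0.1   0.46 -1.36]
4 shift [-0.0096  0.1358  0.0673] turn [-0.0342 -0.     -0.094 ] d 152.0 ang 5.7 q [ 0.63  0.25  2.23 -0.33  0.35 -0.94]
```

```bash
python3 -m crank '[[-0.005,0.027,-0.015,-0.003,-0.003,-0.009,1],[-0.01,0.054,-0.03,-0.006,-0.006,-0.018,1],[-0.013,0.081,-0.038,-0.009,-0.009,-0.027,1],[-0.015,0.108,-0.038,-0.012,-0.012,-0.036,1],[-0.017,0.136,-0.038,-0.015,-0.0145,-0.045,1]]'>/dev/null
python3 -m crank '[[-0.001,0.029,0,-0.003,0,-0.009,1],[-0.003,0.058,0.001,-0.007,0,-0.019,1],[-0.004,0.087,0.002,-0.01,0,-0.028,1],[-0.006,0.116,0.002,-0.014,0,-0.038,1],[-0.007,0.145,0.003,-0.017,0,-0.047,1]]'>/dev/null
python3 -m crank '[[-0.003,0.028,0.004,-0.007,0,-0.019,1],[-0.006,0.056,0.008,-0.014,0,-0.038,1],[-0.009,0.084,0.013,-0.02,0,-0.056,1],[-0.011,0.112,0.017,-0.027,0,-0.075,1],[-0.014,0.139,0.021,-0.034,0,-0.094,1]]'>/dev/null; python3 st.py
python3 - <<'E'
from go import *
b=to(*tool(np.array([522,299,60]),R.from_euler('z',.3),p70,1),None,4)
E
```

```text
q [ 0.331  0.034  2.3   -0.113  0.464 -1.35 ] p [426.2 131.  173.7] rot [-3.135  0.35  -2.937] g 78.82023453712463 0.147 F [ 0.1 -0.3 -2.1]
4 shift [-0.008   0.1362  0.0656] turn [-0.0397  0.0003 -0.0899] d 151.0 ang 5.6 q [ 0.63  0.25  2.23 -0.33  0.35 -0.94]
```

```bash
python3 -m crank '[[-0.002,0.03,0.008,-0.007,0,-0.018,1],[-0.004,0.06,0.018,-0.015,0,-0.036,1],[-0.006,0.09,0.033,-0.022,0,-0.054,1],[-0.007,0.115,0.05,-0.03,0,-0.072,1],[-0.008,0.136,0.066,-0.039,0,-0.09,1]]'>/dev/null
python3 -m crank '[[0,0,0,0,0,0,1],[0,0,0,0,0,0,1]]'>/dev/null; python3 st.py
python3 - <<'E'
from go import *
from h import cams,cv2,tri,blob
S,T=cams.grab_frame("scene"),cams.grab_frame("top")
b=to(*tool(np.array([522,299,6]),R.from_euler('z',.3),p70,1),None,'down')
a=S["image"][70:270,210:470];b=T["image"][180:380,120:380]
cv2.imwrite('pics/mat.png',cv2.resize(np.hstack([a,b])[:,:,::-1],(780,300)))
E
```

```text
q [ 0.629  0.254  2.227 -0.331  0.346 -0.948] p [428.2 269.1 113.3] rot [-3.141  0.349 -2.841] g 78.85479211807251 0.151 F [ 0.6 -0.5 -1.5]
down shift [0.018  0.0015 0.0507] turn [ 0.0004  0.0005 -0.0011] d 54.0 ang 0.1 q [ 0.63  0.37  2.25 -0.55  0.22 -0.72]
```

View pics/mat.png

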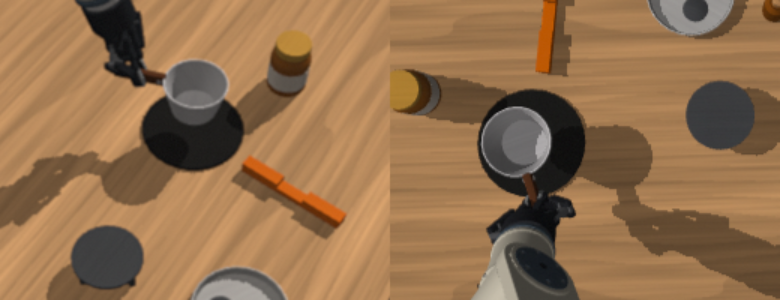

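The image shows the pan centred over the mat (top view about (204,275), as expected from parallax) and upright. I lower it, feeling for contact.

```bash
python3 -m crank '[[0.004,0,0.01,0,0,0,1],[0.007,0,0.02,0,0,0,1],[0.01,0,0.028,0,0,0,1],[0.013,0,0.036,0,0,0,1],[0.015,0,0.041,0,0,0,1]]' >/dev/null;python3 -m crank '[[0,0,0,0,0,0,1],[0,0,0,0,0,0,1]]'>/dev/null;python3 st.py; python3 -m crank '[[0.0007,0,0.0019,0,0,0,1],[0.0014,0,0.0038,0,0,0,1],[0.0014,0,0.0038,0,0,0,1]]'>/dev/null;python3 st.py;python3 -m crank '[[0.0007,0,0.0019,0,0,0,1],[0.0014,0,0.0038,0,0,0,1],[0.0014,0,0.0038,0,0,0,1]]'>/dev/null;python3 st.py
```

```text
q [ 0.627  0.349  2.25  -0.485  0.235 -0.788] p [428.5 268.6  70.1] rot [ 3.14   0.35  -2.843] g 78.90421986579895 0.149 F [-0.4  1.1 -2. ]
q [ 0.627  0.36   2.252 -0.508  0.225 -0.764] p [428.2 268.8  65.5] rot [ 3.14   0.349 -2.842] g 78.90657663345337 0.147 F [-0.7  0.5 -1.7]
q [ 0.627  0.37   2.253 -0.533  0.215 -0.739] p [428.2 268.8  61.3] rot [ 3.14   0.349 -2.842] g 78.92744421958923 0.149 F [ 0.4 -0.1 -1.2]
```

```bash
for i in 1; do python3 -m crank '[[0.0003,0,0.0009,0,0,0,1],[0.0003,0,0.0009,0,0,0,1],[0.0003,0,0.0009,0,0,0,1]]'>/dev/null;python3 st.py; done; python3 -m crank '[[0.0003,0,0.0009,0,0,0,1],[0.0003,0,0.0009,0,0,0,1],[0.0003,0,0.0009,0,0,0,1]]'>/dev/null;python3 st.py
```

```text
q [ 0.627  0.371  2.254 -0.538  0.213 -0.733] p [428.2 268.9  60.7] rot [ 3.14   0.35  -2.842] g 79.81297731399536 0.15 F [-2.9 -0.2  3.3]
q [ 0.627  0.372  2.255 -0.544  0.212 -0.727] p [428.  268.7  60.2] rot [ 3.14   0.35  -2.842] g 82.02723026275635 0.15 F [-10.2  -1.9  16. ]
```

Contact at the expected height. I ease off slightly, release and back away along the tool axis.

```bash
python3 -m crank '[[-0.0002,0,-0.0006,0,0,0,1],[-0.0002,0,-0.0006,0,0,0,0.8],[-0.0002,0,-0.0006,0,0,0,0.5],[-0.0002,0,-0.0006,0,0,0,0],[-0.0002,0,-0.0006,0,0,0,0]]'>/dev/null;python3 -m crank '[[0,0,0,0,0,0,0],[0,0,0,0,0,0,0],[0,0,0,0,0,0,0]]'>/dev/null;python3 st.py;python3 -m crank '[[0,0,-0.015,0,0,0,0],[0,0,-0.04,0,0,0,0],[0,0,-0.07,0,0,0,0],[0,0,-0.1,0,0,0,0],[0,0,-0.13,0,0,0,0]]'>/dev/null;python3 -m crank '[[0,0,-0.03,0,0,0,0],[0,0,-0.04,0,0,0,0],[0,0,-0.04,0,0,0,0],[0,0,-0.04,0,0,0,0],[0,0,-0.04,0,0,0,0]]'>/dev/null;python3 st.py
python3 - <<'E'
from h import *
S,T=cams.grab_frame("scene"),cams.grab_frame("top")
cv2.imwrite('pics/end.png',cv2.resize(np.hstack([S["image"][60:460,110:440],T["image"][150:350,170:500].repeat(2,0).repeat(2,1)[:400,:660]])[:,:,::-1],None,fx=.8,fy=.8))
E
```

```text
q [ 0.627  0.372  2.254 -0.54   0.213 -0.731] p [428.2 268.8  60.1] rot [ 3.14   0.349 -2.842] g 0.0 0.999 F [ 0.2  0.2 -1.3]
q [ 0.68  -0.034  2.236 -0.216  0.627 -1.035] p [372.4 251.  218.5] rot [ 3.141  0.347 -2.842] g 0.0 0.999 F [-0.9 -0.  -0.8]
```

View pics/end.png

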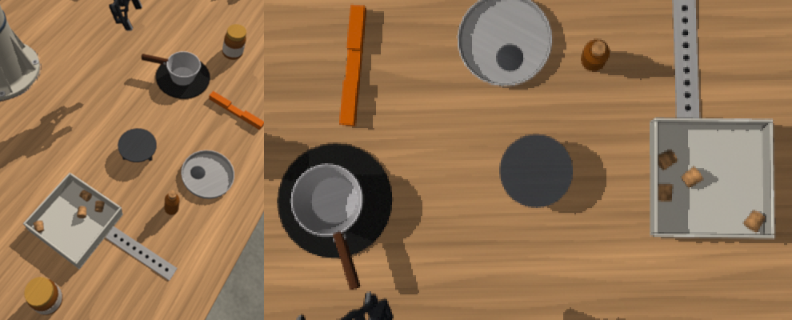

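The pan stands upright on the mat (crop (327,200)), four corks are in the tray, the gripper is clear and the bystanders have not moved.

```bash
python3 -c "
from rig import sign_off;print(sign_off())"
```

```text
the job is handed in; nothing more can be done
None
```

I handed the job in: all four corks are in the tray, and the empty pan stands upright on the mat, released, with nothing else on the bench moved; the hand-in call did not return a verdict.

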